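Lock a desk die punch shut for storage

TASK

The boxy desk die punch has to be packed away, locked shut. Press its sprung black cap all the way down and, keeping it down, push the steel lock slide fully across by its bridge so that it traps the cap; then let go, and the cap must stay down. Do it gently, without forcing the punch, and leave everything else on the table where it is.

Things in the scene. Friction and masses are not known exactly. Their poses are not given: they have to be found in the camera images.
- punch: The desk punch, fixed: white housing on a dark base plate 92 x 128 mm, on four screw feet wound out by 0 to 20 mm, how far is not known: all heights given here rise by that. Their rubber gives 1 mm for 15 N. Origin on the table under its centre, y along it the way the lock slide moves to lock, z up. Never load it with more than 30 N in all, push and rub together.
- under_cap (a point): On the table under the centre of the press cap, a black block 34 mm (x) by 78 mm (y), flat top 66 mm above the table plus the feet. It goes 12 mm straight down to a hard stop; its spring pushes back 6 N at the top, 10 N at the bottom, and lifts it if let go. Four steel lugs on its long sides must pass the slide's lips. When home, only the bridge stands higher than it.
- under_bridge_open (a point): On the table under the middle of the bridge's -y face with the lock slide open, y = 14 mm (starts 0 to 3 mm further). The slide: steel rails with inward lips along the cap, joined by the bridge, a bar over the cap 65 mm long (x), 8 mm (y), 69 to 75 mm above the table plus the feet. The free cap lies on its -y side.
- under_bridge_locked (a point): The same point with the lock slide locked, y = 29 mm, at its end stop. It slides with 1.5 N and stays where left; the spring then holds the cap's lugs up against the lips, 1.5 mm short of home. Unless the cap is within 1.5 mm of home the lips jam on the lugs; slid across while the cap is up they block it.
- gold_thread_cone: Bystander: upright cone of gold thread, 62 mm wide, 150 mm tall, left of and behind the punch; origin under its centre.
- scissors_black: Bystander: black and red scissors, 66 x 162 x 11 mm, lying at the right; origin under the centre.
- masking_tape: Bystander: roll of cream paper tape lying flat, 104 mm wide, 25 mm high, at the right; origin under its centre.
- punch_pliers: Bystander: teal-handled hole punch pliers, 52 x 142 x 16 mm, lying close to the +y end of the desk punch; origin under the centre.
- washi_yellow: Bystander: small yellow tape roll lying flat, 41 mm wide, 15 mm high, close to the -y end of the desk punch; origin under its centre.
- crochet_ball: Bystander: white ball of crochet thread, 85 mm wide, 79 mm tall, at the left; origin under its centre.

How it is judged (in metres and radians):
On the way, in this order (a step that is already met when the one before it is completed fails the run):
1. the cap is pressed fully home before the lock slide is across (distance between cap_block and housing below 0.019 m and horizontal distance between bridge_bar and end_wall below 0.0815 m), for 0.05 s.
2. the lock slide is pushed fully across, over the lugs of the cap held down (distance between cap_block and housing below 0.0205 m and horizontal distance between bridge_bar and end_wall above 0.0825 m), for 0.2 s.
At the end, for the whole second after the job is handed in: The cap is down, trapped by the lock slide alone: cap block to housing, centre to centre, under 20.5 mm (29.5 mm when up, 17.5 mm home); the slide is across: bridge bar to the -y end wall, centre to centre, over 82.5 mm (70 mm open, 85 mm locked) (all of step 2); the robot touches nothing.
It fails at once if the punch is forced: more than 30 N between the robot and the punch (contact force between any of the fingers, the arm and punch above 30 N).
It fails at once if one of the other things on the table is moved by more than 20 mm (distance of any of gold_thread_cone, scissors_black, masking_tape, punch_pliers, washi_yellow, crochet_ball from where it was at the start of the episode above 0.02 m).
It also fails if it takes over 54 s, if anything falls off the work surface, if the arm or the gripper's body presses on something with over 40 N, if the wrist force passes 120 N, or if a joint passes its speed limit or range.

ROBOT

A 6-joint arm with a two-finger parallel gripper is mounted at the origin on a cart in front of the work surface, level with it; the furniture and walls round the work are solid. World frame = base frame: x ahead of the robot, y to its left, z up, the work surface at z = 0. Lengths are in mm, angles in rad, forces in N, time in s.
With the tool pointing down it reaches from about 275 to 850 mm from the base axis. Payload 19 kg.
Tool frame: the origin (TCP) lies midway between the tips of the shut fingers; the grasp point (between the pads) lies 19 mm behind it; z points along the fingers, y is the line along which they close (so a half turn about z gives the same grasp; the last joint's range is limited). The gripper opens to 85 mm and grips with 20 to 120 N. Pads are 22 mm wide; open, the fingers measure 114 mm over their backs; the gripper's body (76 mm by 85 mm) begins 54 mm behind the grasp point. The pads swing forward as they close: fully open they stand 13 mm farther back than shut.
Start: joints at [-1.356, 0.15, 1.437, -0, 1.554, -0.134], TCP at [196.491, -540.353, 231.267] pointing down, gripper open.
Joint ranges: [-2.8, 2.8], [-0.68, 2.1], [0.12, 2.68], [-1.39, 4.53], [0.16, 2.79], [-2.81, 2.81]. Speed limits (rad/s): [1.89, 1.89, 2.22, 3.01, 3.01, 3.01].

INTERFACE

Orientations are given as [roll, pitch, yaw] about the fixed x, y, z axes, in that order (R = Rz(yaw) Ry(pitch) Rx(roll)).
In Python, from plant import arm gives the robot as it stands.
- The arm moves only by the tool arm_command, never from a script. Its argument "rows" is a list that holds one entry, the list of rows, each a list of 7 numbers: the shift along the tool's x, y, z in mm, then the turn, a rotation vector about the tool's x, y, z in degrees, then the opening, from 0 (shut) to 1 (fully open). A call has exactly 5 rows; each row shifts and turns the commanded pose from where the row before left it, along the tool's axes as they then stand; what a row does not reach is not made up. A row lasts 1/12 s, in which the tool goes at most 41.7 mm and 7.16 degrees, less where a joint would pass 70% of its speed; a pose out of reach is approached as far as the arm can. A call is refused whole if a number of a shift passes 41.7 or a number of a turn 7.16, either way. A call with a gripper value outside its range is refused whole. The fingers move at their own pace and stop on an object; the grip force is fixed at half the most. Time passes only in rows, so rows that do not move let the fingers close, or fill a call up. It gives the time, the measured TCP pose, the force, the opening and the grip force at its end, in the units of the state.
- arm.get_state(): the state, without advancing time (a new reading comes with each control period).
- arm.capture(name): name is "scene" or "top" or "wrist"; returns a dict with "color" (400x640x3 uint8, red, green, blue), "range_z" (400x640 float32, mm along the optical axis (not along the pixel's ray), 0 where there is no reading), "mtx" (3x3 intrinsics, pixels), "T" (4x4, takes a point from camera to world coordinates). Camera axes: x right, y up, looking along -z (the intrinsics and any distortion apply to the point x, -y, -z); pixel columns grow to the right and rows downward; lengths in mm; the calibration is good to about 2 mm. A picture is of the moment at which its call begins.
- arm.hand_in(): hands the job in; it is judged then, once.
Trained networks look in a picture, given as the dict that the camera call returned (one of the last four; its "shot" number tells which), for a name from the list of things; names that differ only in an ending like _2 or _b are one class to them, and where a whole thing is asked for, a point or a joint stands for the part that bears it (a point fixed in the world has none). Each returns a list of dicts, best first, with "p" (0 to 1); they miss things now and then, are a little off and sometimes report something else, mostly with a low value. They report only what shows in the picture. A call takes as long as a camera call.
- arm.silhouettes(picture, target): "pixels" (400x640 bool, what is visible of it) and "position" ([column, row] in pixels, amid what is visible of it).
- arm.mark_of(picture, target): "position" ([column, row] in pixels: a listed point, or the origin of a listed thing).
The state is a dict: "t": time; "qpos": joint angles; "joint_velocities": joint speeds; "joint_torque": joint torques, N m; "tcp_pos": TCP position; "ee_rot": TCP orientation; "force": force on the tool from outside, world axes, zero at the start; "wrist_torque": the same for the moment, N m; "grip_width": finger opening in mm; "gripper_force": force on a finger pad.
Only numpy, scipy, OpenCV 4.12 (cv2) and the standard library are available. Lean on these libraries where they do the work, as an engineer would, in place of code of your own. Each camera call takes 0.05 s, during which the arm holds its last target. There are 200 camera calls.

## Working session

There is one attempt and no reset: what is moved stays moved. The work goes in short steps, Python scripts to look and compute and a tool call to move; the robot and the scene stay as the last step left them, time stands still between calls to the robot, and variables do not carry over. Pictures are saved under pics/ and viewed, at most 10 in all, crops included, and the job is handed in when it is done.

Besides the shell and the picture viewer there is one more tool, called after ">>>" as name([rows], argument=value, ...), one row to a line, values as JSON. arm_command: Moves the arm, as the interface text tells. Its arguments: {"type":"object","properties":{"rows":{"type":"array"}},"required":["rows"]}

```bash
mkdir -p pics; ls
cat > h.py <<'E'
import numpy as np, cv2
from plant import arm
def ray(c,px):
    K=c["mtx"];T=c["T"]
    d=np.array([(px[0]-K[0,2])/K[0,0],-(px[1]-K[1,2])/K[1,1],-1.0])
    return T[:3,3],T[:3,:3]@d
def at_z(c,px,z):
    o,d=ray(c,px); return o+d*(z-o[2])/d[2]
def cloud(c):
    K=c["mtx"];T=c["T"];z=c["range_z"];v,u=np.mgrid[:400,:640]
    P=np.stack([(u-K[0,2])/K[0,0]*z,-(v-K[1,2])/K[1,1]*z,-z],-1)
    return P@T[:3,:3].T+T[:3,3]
def save(c,n): cv2.imwrite("pics/"+n,cv2.cvtColor(c["color"],cv2.COLOR_RGB2BGR))
E
python3 - <<'E'
from h import *
np.set_printoptions(precision=1,suppress=True)
c=arm.capture("top"); save(c,"top.png"); P=cloud(c)
s=arm.capture("scene"); save(s,"scene.png")
print(c["T"],s["T"])
for cam in (c,s):
  for n in ["punch","under_cap","under_bridge_open","under_bridge_locked","gold_thread_cone","punch_pliers","washi_yellow","masking_tape","scissors_black","crochet_ball"]:
    r=arm.mark_of(cam,n)
    print(n,[(np.round(x["position"]),round(x["p"],2),at_z(cam,x["position"],0)[:2]) for x in r[:2]])
print(arm.get_state())
E
```

```text
pics
[[   0.     1.    -0.1  436.8]
 [  -1.     0.     0.   213.4]
 [   0.     0.1    1.  1264.6]
 [   0.     0.     0.     1. ]] [[  -0.4    0.4   -0.8 -392. ]
 [  -0.9   -0.2    0.4  657. ]
 [   0.     0.9    0.4  512.3]
 [   0.     0.     0.     1. ]]
punch [(array([296., 225.]), 0.95, array([473.6, 252. ]))]
under_cap [(array([293., 225.]), 0.79, array([473.2, 258.4]))]
under_bridge_open [(array([289., 225.]), 0.91, array([472.7, 270.3]))]
under_bridge_locked [(array([281., 228.]), 0.58, array([464.4, 290.6]))]
gold_thread_cone [(array([252., 167.]), 0.64, array([621.4, 367.4]))]
punch_pliers [(array([251., 222.]), 0.88, array([479.9, 365.2]))]
washi_yellow [(array([335., 210.]), 0.41, array([515.3, 153.7]))]
masking_tape [(array([411., 225.]), 0.83, array([479.3, -39.9]))]
scissors_black [(array([457., 177.]), 0.94, array([ 606.3, -159.5])), (array([412., 226.]), 0.74, array([476.5, -43. ]))]
crochet_ball [(array([179., 230.]), 0.69, array([455.7, 548.7]))]
punch [(array([300., 247.]), 0.8, array([464.4, 261.2]))]
under_cap [(array([301., 246.]), 0.57, array([468. , 257.8]))]
un
[... 251 characters left out ...]
, array([493.1, 364.4]))]
washi_yellow []
masking_tape [(array([405., 218.]), 0.83, array([486.9, -48.1])), (array([254., 252.]), 0.19, array([491.9, 362. ]))]
scissors_black [(array([412., 195.]), 0.56, array([ 607.9, -164. ]))]
crochet_ball [(array([172., 281.]), 0.75, array([452.4, 550.9]))]
{'t': 1.1, 'qpos': array([-1.4,  0.2,  1.4, -0. ,  1.6, -0.1]), 'joint_velocities': array([-0., -0., -0., -0., -0., -0.]), 'joint_torque': array([  0. , -71.3, -57.1,   0. ,   0. ,  -0. ]), 'tcp_pos': array([ 196.5, -540.3,  231.3]), 'ee_rot': array([-3.1, -0. ,  0.3]), 'force': array([-0.4, -0.1,  0.6]), 'wrist_torque': array([-0. ,  0. ,  0.1]), 'gripper_force': 0.0, 'grip_width': 85.86678594261504}
```

```bash
python3 - <<'E'
import cv2,numpy as np
a=cv2.imread("pics/top.png")[150:270,200:360]; b=cv2.imread("pics/scene.png")[170:300,210:370]
cv2.imwrite("pics/a.png",np.vstack([cv2.resize(a,(400,300),interpolation=2),cv2.resize(b,(400,300),interpolation=2)]))
E
cat >fk.py <<'E'
E
```

```text
(no output)
```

View pics/a.png

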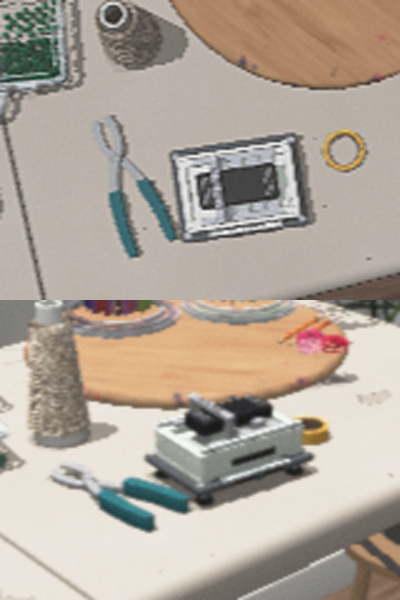

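Run:
```python
from h import *
from scipy.spatial.transform import Rotation as R
np.set_printoptions(precision=3,suppress=True)
s=arm.get_state(); M=R.from_euler('xyz',s["ee_rot"]).as_matrix(); print(s["ee_rot"],M)
print("shift to (470,235,230)",M.T@(np.array([470,235,230])-s["tcp_pos"]))
c=arm.capture("wrist"); print((np.linalg.inv(np.block([[M,s["tcp_pos"][:,None]],[np.zeros((1,3)),1]]))@c["T"]))
t=arm.capture("top");P=cloud(t);h=arm.silhouettes(t,"punch")[0]["pixels"]
q=P[h]; print(len(q),np.percentile(q[:,2],[5,25,50,75,95]))
```

```text
[-3.142 -0.     0.349] [[ 0.94   0.342 -0.   ]
 [ 0.342 -0.94   0.   ]
 [ 0.    -0.    -1.   ]]
shift to (470,235,230) [ 522.011 -635.202    1.334]
[[  -0.001    0.945    0.327   84.476]
 [   1.       0.002   -0.001    0.5  ]
 [  -0.001    0.327   -0.945 -142.35 ]
 [   0.       0.       0.       1.   ]]
1866 [21.434 43.037 55.4   70.078 78.229]
```

The picture shows the punch at top pixel ≈(296,225). Its bridge is towards image left (+y) with the free cap right of it, and it is turned by roughly +7° yaw. The pliers and washi lie close to its two ends, both low. I'm moving above it with the fingers shut.

>>> arm_command([
  [[26,-32,0,0,0,0,0],[26,-32,0,0,0,0,0],[26,-32,0,0,0,0,0],[26,-32,0,0,0,0,0],[26,-32,0,0,0,0,0]],
])

```text
t: 1.67
tcp_pos: [264.1, -343.7, 231.2]
ee_rot: [-3.142, -0.0, 0.348]
force: [1.3, -0.1, 0.1]
grip_width: 25.6
gripper_force: 0.0
```

>>> arm_command([
  [[26,-32,0,0,0,0,0],[26,-32,0,0,0,0,0],[26,-32,0,0,0,0,0],[26,-32,0,0,0,0,0],[26,-32,0,0,0,0,0]],
])

```text
t: 2.08
tcp_pos: [331.4, -148.9, 231.6]
ee_rot: [3.141, -0.001, 0.348]
force: [0.8, -0.5, 0.2]
grip_width: 0.6
gripper_force: 0.0
```

>>> arm_command([
  [[26,-32,0,0,0,0,0],[26,-32,0,0,0,0,0],[26,-32,0,0,0,0,0],[26,-32,0,0,0,0,0],[26,-32,0,0,0,0,0]],
])

```text
t: 2.5
tcp_pos: [397.9, 42.2, 231.7]
ee_rot: [3.141, -0.001, 0.349]
force: [0.3, -0.3, -0.4]
grip_width: -0.2
gripper_force: 0.0
```

>>> arm_command([
  [[26,-32,0,0,0,0,0],[26,-32,0,0,0,0,0],[26,-32,0,0,0,0,0],[26,-32,0,0,0,0,0],[26,-32,0,0,0,0,0]],
])

```text
t: 2.92
tcp_pos: [465.4, 237.3, 231.4]
ee_rot: [-3.142, -0.001, 0.349]
force: [-0.1, -0.7, 1.2]
grip_width: -0.3
gripper_force: 0.0
```

Run:
```python
from h import *
np.set_printoptions(precision=1,suppress=True)
c=arm.capture("wrist"); save(c,"w1.png"); P=cloud(c)
np.save("w1P.npy",P)
for n,z in [("punch",0),("under_cap",0),("under_bridge_open",0),("under_bridge_locked",0)]:
    print(n,[(np.round(x["position"]),round(x["p"],2),at_z(c,x["position"],z)[:2]) for x in arm.mark_of(c,n)[:1]])
h=arm.silhouettes(c,"punch")[0]["pixels"]&(c["range_z"]>0)
q=P[h&(P[...,2]>25)&(P[...,2]<110)]
hist,e=np.histogram(q[:,2],bins=np.arange(24,112,2)); print(list(zip(e.astype(int),hist)))
print(cv2.minAreaRect(q[:,:2].astype(np.float32)))
top=q[:,2].max()
print(arm.get_state()["tcp_pos"])
```

```text
punch [(array([314., 150.]), 0.86, array([475.7, 250.3]))]
under_cap []
under_bridge_open []
under_bridge_locked []
[(np.int64(24), np.int64(19)), (np.int64(26), np.int64(15)), (np.int64(28), np.int64(17)), (np.int64(30), np.int64(18)), (np.int64(32), np.int64(19)), (np.int64(34), np.int64(18)), (np.int64(36), np.int64(18)), (np.int64(38), np.int64(22)), (np.int64(40), np.int64(32)), (np.int64(42), np.int64(583)), (np.int64(44), np.int64(413)), (np.int64(46), np.int64(68)), (np.int64(48), np.int64(98)), (np.int64(50), np.int64(892)), (np.int64(52), np.int64(479)), (np.int64(54), np.int64(816)), (np.int64(56), np.int64(985)), (np.int64(58), np.int64(101)), (np.int64(60), np.int64(110)), (np.int64(62), np.int64(195)), (np.int64(64), np.int64(29)), (np.int64(66), np.int64(36)), (np.int64(68), np.int64(113)), (np.int64(70), np.int64(1385)), (np.int64(72), np.int64(797)), (np.int64(74), np.int64(3)), (np.int64(76), np.int64(10)), (np.int64(78), np.int64(127)), (np.int64(80), np.int64(392)), (np.int64(82), np.int64(26)), (np.int64(84), np.int64(0)), (np.int64(86), np.int64(0)), (np.int64(88), np.int64(0)), (np.int64(90), np.int64(0)), (np.int64(92), np.int64(0)), (np.int64(94), np.int64(0)), (np.int64(96), np.int64(0)), (np.int64(98), np.int64(0)), (np.int64(100), np.int64(0)), (np.int64(102), np.int64(0)), (np.int64(104), np.int64(0)), (np.int64(106), np.int64(0)), (np.int64(108), np.int64(0))]
((475.80303955078125, 252.77252197265625), (79.26406860351562, 115.34297180175781), 11.002908706665039)
[465.1 234.2 231.4]
```

View pics/w1.png

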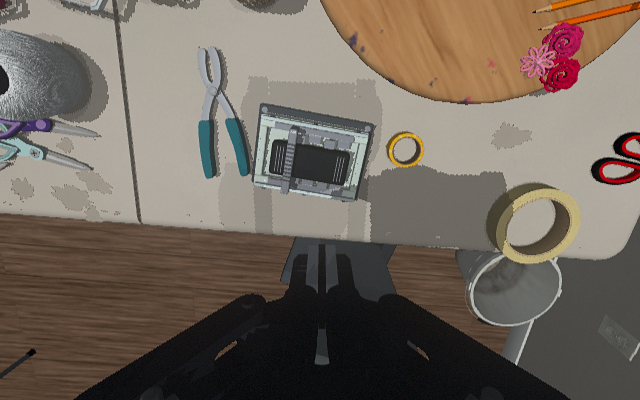

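The wrist picture shows the punch at about (314,150). The bridge bar runs from (292,127) to (286,192), with the cap to its right at about (318,163). The pliers (222,140) and washi (406,150) are clear of it.

Run:
```python
from h import *
from scipy.spatial.transform import Rotation as R
np.set_printoptions(precision=1,suppress=True)
P=np.load("w1P.npy")
m=(abs(P[...,0]-475)<60)&(abs(P[...,1]-253)<75)
def fit(k,n):
    k=cv2.morphologyEx((k&m).astype(np.uint8),cv2.MORPH_OPEN,np.ones((2,2)))
    q=P[k>0]; r=cv2.minAreaRect(q[:,:2].astype(np.float32)); print(n,len(q),r,np.median(q,0)); return q
z=P[...,2]
c=fit((z>68.5)&(z<74.5),"cap"); b=fit((z>76)&(z<90),"bridge"); fit((z>20)&(z<90),"all"); 
# bridge direction
u=np.linalg.svd(b[:,:2]-b[:,:2].mean(0))[2][0]; u*=np.sign(u[0]); yaw=np.arctan2(u[1],u[0]); print("yaw deg",np.degrees(yaw))
yaw_a=yaw
for yaw in (yaw_a,np.radians(11)):
    ex=np.array([np.cos(yaw),np.sin(yaw)]);ey=np.array([-ex[1],ex[0]])
    for n,q in(("cap",c),("bridge",b)):
        print(n,"x",np.percentile(q[:,:2]@ex,[1,50,99]),"y",np.percentile(q[:,:2]@ey,[1,50,99]))
s=arm.get_state(); print("tcp in ex,ey",s["tcp_pos"][:2]@ex,s["tcp_pos"][:2]@ey,s["ee_rot"])
```

```text
cap 2272 ((497.41082763671875, 254.4468536376953), (97.27537536621094, 82.20043182373047), 9.061118125915527) [475.  248.5  71.7]
bridge 552 ((476.81732177734375, 271.63787841796875), (135.6735076904297, 16.088403701782227), 1.7684842348098755) [473.1 271.6  80.5]
all 8976 ((479.7808837890625, 250.76437377929688), (133.4116973876953, 131.25564575195312), 10.238776206970215) [483.3 254.6  55.8]
yaw deg 8.10936581235756
cap x [482.9 505.6 521.9] y [141.1 179.1 220.7]
bridge x [444.7 506.7 536.7] y [198.5 202.2 206.6]
cap x [490.4 514.  530.3] y [115.6 153.3 195.1]
bridge x [454.3 516.2 546.3] y [172.7 176.5 180.9]
tcp in ex,ey 501.2413755947682 141.14435372228306 [3.1 0.  0.3]
```

>>> arm_command([
  [[0,0,0,0,0,5.9,0],[0,0,0,0,0,5.8,0],[3,-3,35,0,0,0,0],[3,-3,35,0,0,0,0],[3,-2,35,0,0,0,0]],
])

```text
t: 3.63
tcp_pos: [473.3, 242.9, 126.1]
ee_rot: [-3.141, -0.002, 0.143]
force: [-0.0, -0.3, 0.1]
grip_width: -0.2
gripper_force: 0.0
```

>>> arm_command([
  [[0,0,18,0,0,0,0],[0,0,14,0,0,0,0],[0,0,3,0,0,0,0],[0,0,0,0,0,0,0],[0,0,0,0,0,0,0]],
])

```text
t: 4.05
tcp_pos: [473.6, 243.6, 92.6]
ee_rot: [-3.141, -0.002, 0.144]
force: [0.2, 0.1, -0.4]
grip_width: 0.2
gripper_force: 0.0
```

Run:
```python
from h import *
np.set_printoptions(precision=2,suppress=True)
c=arm.capture("wrist"); save(c,"w2f.png"); s=arm.get_state(); print(s["tcp_pos"],s["ee_rot"],s["force"])
cv2.imwrite("pics/w2.png",cv2.resize(cv2.imread("pics/w2f.png")[100:400,120:520],(800,600)))
P=cloud(c);np.save("w2P.npy",P)
yaw=s["ee_rot"][2];ex=np.array([np.cos(yaw),np.sin(yaw)]);ey=np.array([-ex[1],ex[0]])
X=(P[...,:2]-s["tcp_pos"][:2])@ex;Y=(P[...,:2]-s["tcp_pos"][:2])@ey;Z=P[...,2]
for x0 in range(-40,45,5):   # profile of bridge in tool frame
    k=(abs(X-x0)<2)&(abs(Y)<60)&(Z>77)&(Z<86)&(c["range_z"]>0); 
    if k.sum()>5: print("x",x0,k.sum(),"bridge y",np.percentile(Y[k],[3,50,97]),np.median(Z[k]))
k=(Z>68)&(Z<75)&(abs(X)<30)&(abs(Y)<60)&(c["range_z"]>0); print("cap",k.sum(),np.percentile(X[k],[2,50,98]),np.percentile(Y[k],[2,50,98]),np.median(Z[k]))
```

```text
[473.7  243.79  92.83] [-3.14 -0.    0.14] [-0.14  0.77  0.62]
x -30 51 bridge y [24.45 27.83 31.78] 80.70717076557719
x -25 89 bridge y [24.41 27.99 31.81] 80.56011523599847
x -20 82 bridge y [24.58 27.92 31.94] 80.72804727691053
x -15 86 bridge y [24.67 28.05 32.24] 80.73087619413613
x -10 97 bridge y [24.71 27.94 32.13] 80.6974930950064
x -5 92 bridge y [24.87 28.09 32.13] 80.76814964579584
x 0 97 bridge y [24.96 28.31 32.43] 80.72825906725905
x 5 99 bridge y [25.1  28.87 32.63] 80.71904153548167
x 10 98 bridge y [25.19 29.04 32.61] 80.75121426911183
x 15 104 bridge y [25.36 28.79 32.73] 80.79132889350656
x 20 106 bridge y [25.42 29.01 32.88] 80.79495984944745
x 25 107 bridge y [25.54 29.19 33.06] 80.61506885666665
x 30 111 bridge y [25.73 29.09 33.14] 80.59316918629682
x 35 48 bridge y [26.14 29.53 32.89] 79.41655272786188
cap 5417 [-12.93   5.89  18.86] [-27.79   7.4   46.48] 71.69875719140978
```

View pics/w2.png

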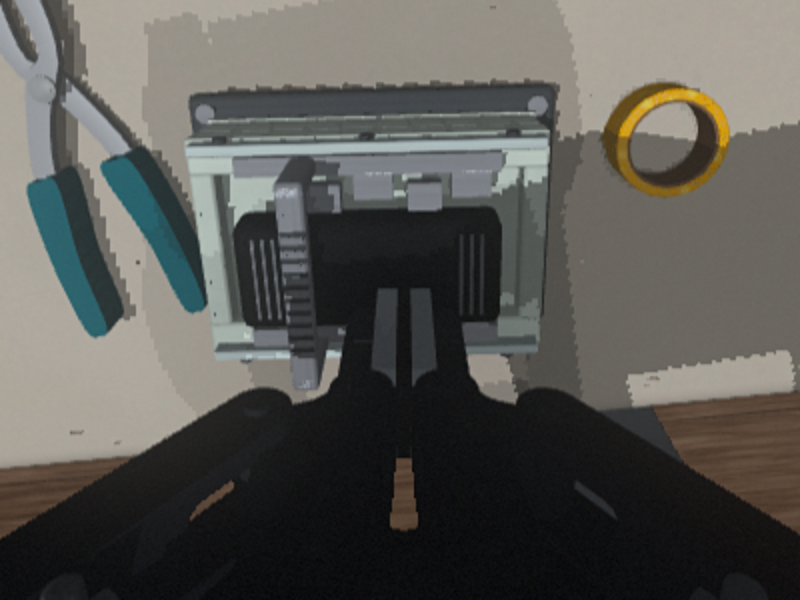

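The wrist view shows the shut fingers over the middle of the cap. The bridge's -y face (about (300,250)) has a clear gap to the finger. The feet come out at about 5.7 mm, so cap home is at about z 59.7.

>>> arm_command([
  [[2,-4,5,0,0,-1.2,0],[0,0,6,0,0,0,0],[0,0,6,0,0,0,0],[0,0,0,0,0,0,0],[0,0,0,0,0,0,0]],
])

```text
t: 4.52
tcp_pos: [474.2, 248.3, 73.8]
ee_rot: [3.142, 0.001, 0.166]
force: [0.0, 0.8, 0.3]
grip_width: 0.1
gripper_force: 0.0
```

>>> arm_command([
  [[0,0,2,0,0,0,0],[0,0,2,0,0,0,0],[0,0,2,0,0,0,0],[0,0,0,0,0,0,0],[0,0,0,0,0,0,0]],
])

```text
t: 4.93
tcp_pos: [474.8, 248.4, 68.7]
ee_rot: [-3.141, -0.001, 0.165]
force: [-1.5, -0.9, 6.1]
grip_width: 0.5
gripper_force: 3.1
```

>>> arm_command([
  [[0,0,1.5,0,0,0,0],[0,0,1.5,0,0,0,0],[0,0,1,0,0,0,0],[0,0,0,0,0,0,0],[0,0,0,0,0,0,0]],
])

```text
t: 5.35
tcp_pos: [474.7, 248.4, 64.8]
ee_rot: [-3.141, -0.001, 0.166]
force: [-1.7, -0.3, 7.8]
grip_width: -0.1
gripper_force: 3.7
```

>>> arm_command([
  [[0,0,1,0,0,0,0],[0,0,1,0,0,0,0],[0,0,1,0,0,0,0],[0,0,0,0,0,0,0],[0,0,0,0,0,0,0]],
])

```text
t: 5.77
tcp_pos: [474.8, 248.4, 61.9]
ee_rot: [-3.141, -0.001, 0.165]
force: [-2.4, 0.1, 8.7]
grip_width: 0.3
gripper_force: 4.2
```

>>> arm_command([
  [[0,0,0.5,0,0,0,0],[0,0,0.5,0,0,0,0],[0,0,0.5,0,0,0,0],[0,0,0,0,0,0,0],[0,0,0,0,0,0,0]],
])

```text
t: 6.18
tcp_pos: [474.8, 248.4, 60.5]
ee_rot: [-3.141, -0.001, 0.166]
force: [-1.3, -0.5, 8.7]
grip_width: -0.1
gripper_force: 4.4
```

>>> arm_command([
  [[0,0,0.4,0,0,0,0],[0,0,0.3,0,0,0,0],[0,0,0,0,0,0,0],[0,0,0,0,0,0,0],[0,0,0,0,0,0,0]],
])

```text
t: 6.6
tcp_pos: [474.8, 248.4, 59.8]
ee_rot: [-3.141, -0.001, 0.166]
force: [-2.3, -1.2, 8.6]
grip_width: -0.3
gripper_force: 4.5
```

>>> arm_command([
  [[0,0,0.3,0,0,0,0],[0,0,0.3,0,0,0,0],[0,0,0,0,0,0,0],[0,0,0,0,0,0,0],[0,0,0,0,0,0,0]],
])

```text
t: 7.02
tcp_pos: [474.8, 248.5, 59.4]
ee_rot: [-3.141, -0.001, 0.166]
force: [-3.9, -1.7, 12.0]
grip_width: -0.1
gripper_force: 5.8
```

>>> arm_command([
  [[0,0,0.2,0,0,0,0],[0,0,0.2,0,0,0,0],[0,0,0,0,0,0,0],[0,0,0,0,0,0,0],[0,0,0,0,0,0,0]],
])

```text
t: 7.43
tcp_pos: [474.9, 248.5, 59.2]
ee_rot: [-3.141, -0.001, 0.166]
force: [-4.1, -1.7, 14.3]
grip_width: 0.1
gripper_force: 7.2
```

The cap is home, since the force is rising past the spring's 10 N. Now I'm sliding towards the bridge.

>>> arm_command([
  [[0,-1.5,0,0,0,0,0],[0,-1.5,0,0,0,0,0],[0,-1.5,0,0,0,0,0],[0,0,0,0,0,0,0],[0,0,0,0,0,0,0]],
])

```text
t: 7.85
tcp_pos: [474.6, 252.4, 59.3]
ee_rot: [3.141, -0.002, 0.165]
force: [0.4, -8.0, 13.8]
grip_width: -0.0
gripper_force: 6.8
```

>>> arm_command([
  [[0,-1,0,0,0,0,0],[0,-1,0,0,0,0,0],[0,-1,0,0,0,0,0],[0,0,0,0,0,0,0],[0,0,0,0,0,0,0]],
])

```text
t: 8.27
tcp_pos: [474.3, 255.2, 59.3]
ee_rot: [3.141, -0.002, 0.166]
force: [0.3, -8.3, 13.5]
grip_width: 0.0
gripper_force: 6.7
```

>>> arm_command([
  [[0,-1.5,0,0,0,0,0],[0,-1.5,0,0,0,0,0],[0,-1,0,0,0,0,0],[0,0,0,0,0,0,0],[0,0,0,0,0,0,0]],
])

```text
t: 8.68
tcp_pos: [473.6, 259.0, 59.3]
ee_rot: [3.14, -0.002, 0.165]
force: [2.0, -8.7, 12.6]
grip_width: 0.1
gripper_force: 7.1
```

>>> arm_command([
  [[0,-1.5,0,0,0,0,0],[0,-1.5,0,0,0,0,0],[0,-1,0,0,0,0,0],[0,0,0,0,0,0,0],[0,0,0,0,0,0,0]],
])

```text
t: 9.1
tcp_pos: [472.9, 263.1, 59.2]
ee_rot: [3.141, -0.002, 0.165]
force: [1.6, -8.4, 12.1]
grip_width: -0.0
gripper_force: 7.1
```

```bash
cat > m.py <<'E'
from h import *
import sys
np.set_printoptions(precision=2,suppress=True)
c=arm.capture("wrist"); save(c,sys.argv[1]); s=arm.get_state(); P=cloud(c)
yaw=s["ee_rot"][2];ex=np.array([np.cos(yaw),np.sin(yaw)]);ey=np.array([-ex[1],ex[0]])
D=P[...,:2]-s["tcp_pos"][:2];X=D@ex;Y=D@ey;Z=P[...,2]
print(s["tcp_pos"],s["force"])
for x0 in (10,18,26):
    k=(abs(X-x0)<3)&(abs(Y)<60)&(Z>76)&(Z<84)&(c["range_z"]>0)
    print(x0,k.sum(),np.percentile(Y[k],[3,50,97]),"abs ey",np.median(P[...,:2][k]@ey))
k=(X>12)&(X<18)&(Y>-45)&(Y<5)&(Z>52)&(Z<75)&(c["range_z"]>0);print("cap z",np.percentile(Z[k],[10,50,90]))
E
python3 m.py w3f.png
python3 - <<'E'
import cv2;cv2.imwrite("pics/w3.png",cv2.resize(cv2.imread("pics/w3f.png")[150:390,160:480],(800,600)))
E
```

```text
[472.93 263.09  59.25] [ 1.56 -8.52 13.29]
10 651 [-12.69   3.73  19.61] abs ey 185.3441317691444
18 224 [12.95 16.45 20.36] abs ey 198.06229542074573
26 231 [12.84 16.4  20.44] abs ey 198.0095465580816
cap z [53.67 57.87 59.39]
```

View pics/w3.png

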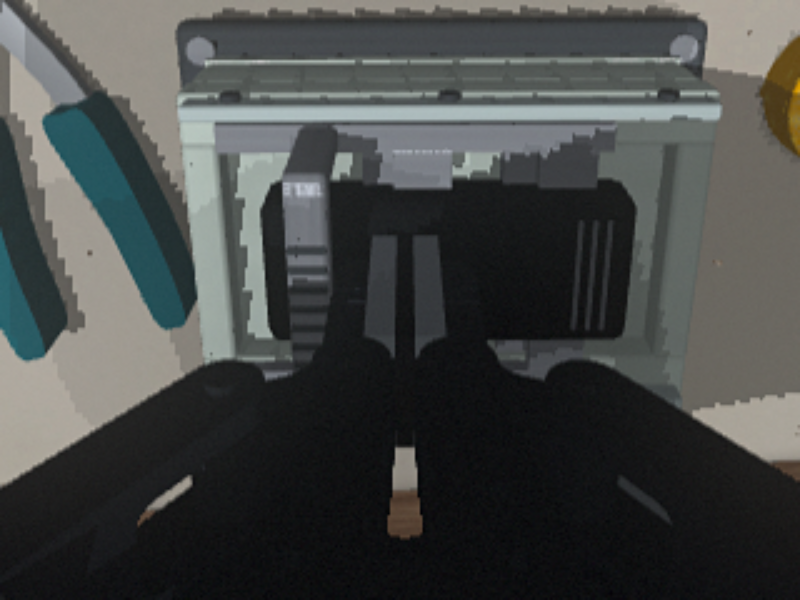

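The bridge is in contact with the finger's edge (about (330,250)) and has moved ≈7 mm. The cap is still down, with ≈6–8 mm left to go.

>>> arm_command([
  [[0,-1.3,0,0,0,0,0],[0,-1.3,0,0,0,0,0],[0,-1.3,0,0,0,0,0],[0,0,0,0,0,0,0],[0,0,0,0,0,0,0]],
])

```text
t: 9.57
tcp_pos: [472.3, 266.9, 59.2]
ee_rot: [3.141, -0.002, 0.165]
force: [1.5, -8.5, 13.4]
grip_width: 0.4
gripper_force: 6.7
```

>>> arm_command([
  [[0,-0.5,0,0,0,0,0],[0,-0.5,0,0,0,0,0],[0,0,0,0,0,0,0],[0,0,0,0,0,0,0],[0,0,0,0,0,0,0]],
])

```text
t: 9.98
tcp_pos: [472.1, 267.8, 59.2]
ee_rot: [3.14, -0.002, 0.165]
force: [2.3, -9.5, 13.5]
grip_width: 0.2
gripper_force: 6.8
```

>>> arm_command([
  [[0,-0.5,0,0,0,0,0],[0,-0.5,0,0,0,0,0],[0,0,0,0,0,0,0],[0,0,0,0,0,0,0],[0,0,0,0,0,0,0]],
])

```text
t: 10.4
tcp_pos: [472.0, 268.7, 59.2]
ee_rot: [3.14, -0.002, 0.165]
force: [1.5, -10.2, 12.3]
grip_width: 0.2
gripper_force: 6.8
```

>>> arm_command([
  [[0,-0.4,0,0,0,0,0],[0,-0.4,0,0,0,0,0],[0,0,0,0,0,0,0],[0,0,0,0,0,0,0],[0,0,0,0,0,0,0]],
])

```text
t: 10.82
tcp_pos: [471.8, 269.5, 59.2]
ee_rot: [3.14, -0.002, 0.165]
force: [2.3, -9.6, 11.7]
grip_width: -0.1
gripper_force: 6.8
```

>>> arm_command([
  [[0,-0.4,0,0,0,0,0],[0,-0.3,0,0,0,0,0],[0,0,0,0,0,0,0],[0,0,0,0,0,0,0],[0,0,0,0,0,0,0]],
])

```text
t: 11.23
tcp_pos: [471.7, 270.0, 59.1]
ee_rot: [3.14, -0.002, 0.165]
force: [2.2, -12.7, 13.3]
grip_width: -0.4
gripper_force: 8.8
```

```bash
python3 m.py w4f.png
```

```text
[471.73 269.97  59.16] [  1.51 -12.75  13.47]
10 641 [-12.73   4.21  19.42] abs ey 192.8462946528154
18 221 [12.53 16.12 19.92] abs ey 204.75480207015832
26 234 [12.5  16.   19.96] abs ey 204.63413151304573
cap z [53.77 58.02 59.45]
```

>>> arm_command([
  [[0,-0.3,0,0,0,0,0],[0,0,0,0,0,0,0],[0,0,0,0,0,0,0],[0,0,0,0,0,0,0],[0,0,0,0,0,0,0]],
])

```text
t: 11.7
tcp_pos: [471.7, 270.1, 59.1]
ee_rot: [3.14, -0.002, 0.165]
force: [1.9, -14.1, 12.0]
grip_width: -0.4
gripper_force: 9.4
```

That is the end stop: the tip no longer advances and the force climbs. I'm backing off slightly, then lifting.

>>> arm_command([
  [[0,1,0,0,0,0,0],[0,1,0,0,0,0,0],[0,0.5,-1,0,0,0,0],[0,0,-1,0,0,0,0],[0,0,-1,0,0,0,0]],
])

```text
t: 12.12
tcp_pos: [471.6, 269.0, 61.8]
ee_rot: [-3.141, -0.002, 0.165]
force: [0.5, 0.4, -0.3]
grip_width: -0.4
gripper_force: 0.0
```

>>> arm_command([
  [[0,0,-5,0,0,0,0],[0,0,-10,0,0,0,0],[0,0,-15,0,0,0,0],[0,0,-10,0,0,0,0],[0,0,0,0,0,0,0]],
])

```text
t: 12.53
tcp_pos: [472.0, 269.2, 103.8]
ee_rot: [-3.141, -0.003, 0.166]
force: [1.0, -0.5, 0.5]
grip_width: 0.3
gripper_force: 0.0
```

```bash
python3 m.py w5f.png;  python3 - <<'E'
import cv2;cv2.imwrite("pics/w5.png",cv2.resize(cv2.imread("pics/w5f.png")[100:340,160:480],(800,600)))
E
```

```text
[471.59 268.95 102.38] [ 0.82  0.66 -0.75]
10 129 [13.36 16.77 20.85] abs ey 204.3352004985291
18 136 [13.59 17.5  21.14] abs ey 205.06720509622534
26 142 [13.47 17.05 20.85] abs ey 204.61979042165683
cap z [54.67 60.45 61.81]
```

View pics/w5.png

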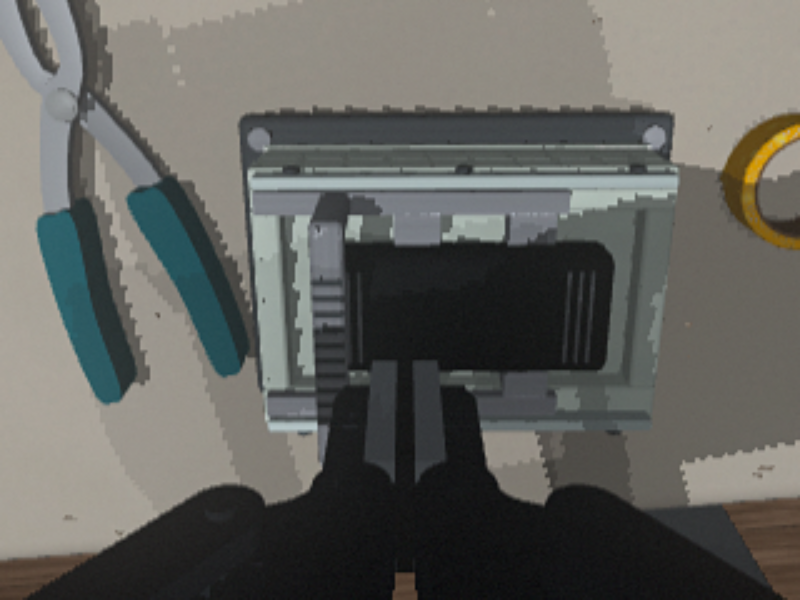

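The cap (about (475,305)) stays down at z≈61, about 1.5 mm short of home. The bridge (about (330,330)) is fully across and stayed there, and the robot is clear of everything.

```bash
python3 -c "
from plant import arm
print(arm.hand_in())"
```

```text
the job is handed in; nothing more can be done
None
```

The punch is locked shut: the cap stayed down after release, the slide is at its end stop, force readings stayed below about 20 N, nothing else was touched, and I handed the job in at about 12.6 s (no verdict came back).

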